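Move the limp-necked work light to its charging dock

TASK

The work light's sprung neck has gone weak, so its head topples sideways as soon as the stem is out of a dock's fork. Take the light by the grip on its skid, draw it out of the storage dock and carry it, skid level, to the charging dock, balancing the stem upright all the way without touching the stem; on the way keep it lifted and balanced in the open, well clear of both docks, for five seconds without a break as a check. Then bring the stem in between the charging dock's prongs, set the light down gently and squarely on the dock's floor plate in the parked position, let go, and leave the other things on the bench alone.

Things in the scene. Friction and masses are not known exactly. Their poses are not given: they have to be found in the camera images.
- lamp: Skid of the work light with all fixed to it, about 0.55 kg: aluminium plate 350 x 110 x 12 mm (x = -145 to +205 mm, y = +-55 mm), grip, grey battery block (x = -140 to -80 mm, y = +-40 mm, top at z = 62 mm), hinge cheeks at x = 170 mm. Origin on the underside below the grip; x from battery to stem, z up. The whole light's centre of mass is within 15 mm of x = 0.
- grip (a point): Grasp point of the skid, at x = 0, y = 0, z = 88 mm of it, with its axes: in the upright black rubber slab, 60 mm long (x), 20 mm thick (y), top at z = 110 mm. Pinch it across its thickness from above, fingers closing along y.
- stem: Stem with lamp head: aluminium tube 16 mm thick, 240 mm long. Origin at the pivot, which is at x = 170, y = 0, z = 30 mm of the skid; z up the stem, x the pivot axis (the skid's x), so it leans only sideways. Mass about 0.25 kg (-10 to +15 percent), centre of mass 240 mm above the pivot, moment of inertia about the pivot 0.0154 kg m2. The head's near face is 140 mm from the grasp point.
- neck (a point): The sprung neck, at the pivot. Spring 0.42 N m/rad towards square to the skid, damping 0.07 N m s/rad, no dry friction, stops at 0.5 rad. Gravity (about 0.59 N m/rad) beats the spring: free, the stem falls sideways, time constant 0.45 to 0.8 s. Tilting the skid about its x pushes the stem the same way through the spring; accelerating the skid sideways pushes it the other way.
- head (a point): Centre of the black lamp head (60 x 80 x 60 mm), 260 mm up the stem from the pivot.
- store_dock: Storage dock, wooden post; the light stands parked in it at the start. Fixed; place, yaw and side of the table vary. Origin on the table below the place of the parked stem; x from the fork's open mouth to the post, z up. Rubber floor plate 6 mm thick from x = -350 to +50 mm, y = +-80 mm. Light parked: its skid's origin at x = -170, y = 0, z = 6 mm, x axes alike.
- store_fork (a point): Storage dock: middle of the fork, 195 mm above the table, at x = 0, y = 0 of the dock and with its axes. Two level steel prongs 12 mm thick, axes at y = +-28 mm (44 mm clear between them), run from the post (front at x = 57 mm, 221 mm high) to tips at x = -41 mm. The parked stem stands upright or leans up to 0.1 rad between them.
- charge_dock: Charging dock, grey post, black charger box (90 x 150 x 100 mm) behind it. Fixed; place, yaw and side of the table vary. Origin on the table below the place of the parked stem; x from the fork's open mouth to the post, z up. Rubber floor plate 6 mm thick from x = -350 to +50 mm, y = +-80 mm. Light parked: its skid's origin at x = -170, y = 0, z = 6 mm, x axes alike.
- charge_fork (a point): Charging dock: middle of the fork, 195 mm above the table, at x = 0, y = 0 of the dock and with its axes. Two level steel prongs 12 mm thick, axes at y = +-28 mm (44 mm clear between them), run from the post (front at x = 57 mm, 221 mm high) to tips at x = -41 mm. The parked stem stands upright or leans up to 0.1 rad between them.
- oil: Bystander, loose: green bottle, 90 mm diameter, 220 mm tall, behind the middle of the table. Origin at the centre of its underside.
- spray: Bystander, loose: white spray can, 56 mm diameter, 190 mm tall, at the left. Origin at the centre of its underside.
- tape: Bystander, loose: grey roll of tape lying flat, 74 mm diameter, 25 mm high, between the docks. Origin at the centre of its underside.
- wrench: Bystander, loose: wrench lying at the left.
- screwdriver: Bystander, loose: screwdriver lying at the right.
- mug: Bystander, loose: white mug, 80 mm diameter, 95 mm tall, at the right. Origin at the centre of its underside.

How it is judged:
On the way:
1. held over 20 mm up, stem foot over 120 mm from both parked places, skid level and stem upright within 0.12 rad, stem touched by nothing, for 5 s without a break (height (world z) of lamp above 0.02 m and horizontal distance between stem and store_dock above 0.12 m and horizontal distance between stem and charge_dock above 0.12 m and angle between each of lamp, stem's own z axis and vertical below 0.12 rad and contact force between stem and anything else below 0.3 N), for 5 s.
At the end, for the whole second after the job is handed in: The skid stands flat on the charging dock's floor plate, within 20 mm along and 15 mm across of the parked position and within 0.1 rad of the dock's direction, the stem upright within 0.2 rad between the prongs, everything released and at rest (x of lamp in the frame of charge_dock between -0.19 and -0.15 m and y of lamp in the frame of charge_dock between -0.015 and 0.015 m and z of lamp in the frame of charge_dock between 0.002 and 0.01 m and angle between the x axis of lamp and the x axis of charge_dock, either way round below 0.1 rad and angle between lamp's own z axis and vertical below 0.05 rad and angle between stem's own z axis and vertical below 0.2 rad and horizontal distance between stem and charge_dock below 0.03 m and linear speed of lamp below 0.02 m/s and angular speed of stem below 0.1 rad/s); the robot touches nothing.
It fails at once if the stem topples (leans more than 0.3 rad) (angle between stem's own z axis and vertical above 0.3 rad).
It fails at once if the skid is tipped by more than 0.3 rad (angle between lamp's own z axis and vertical above 0.3 rad).
It fails at once if the stem is touched by the robot (contact force between stem and the fingers above 0.5 N or contact force between stem and the arm above 0.5 N).
It fails at once if the light is slammed into the charging dock (over 50 N) (contact force between lamp and charge_dock above 50 N).
It fails at once if a bystander is disturbed (moved over 30 mm) (distance of any of oil, spray, tape, wrench, screwdriver, mug from where it was at the start of the episode above 0.03 m).
It also fails if it takes over 72 s, if anything falls off the work surface, if the arm or the gripper's body presses on something with over 40 N, if the wrist force passes 120 N, or if a joint passes its speed limit or range.

ROBOT

A 6-joint arm with a two-finger parallel gripper is mounted at the origin on the work surface. World frame = base frame: x ahead of the robot, y to its left, z up, the work surface at z = 0. Lengths are in m, angles in rad, forces in N, time in s.
With the tool pointing down it reaches from about 0.25 to 0.725 m from the base axis. Payload 4 kg.
Tool frame: the origin (TCP) lies at the very end of the fingers, on their centre line; the grasp point (between the pads) lies 19 mm behind it; z points along the fingers, y is the line along which they close (so a half turn about z gives the same grasp; the last joint's range is limited). The gripper opens to 85 mm and grips with 20 to 120 N. Pads are 22 mm wide; open, the fingers measure 114 mm over their backs; the gripper's body (76 mm by 85 mm) begins 54 mm behind the grasp point. The pads swing forward as they close: fully open they stand 13 mm farther back than shut.
Start: joints at [1.22, 0.241, 0.005, 1.335, 0, 1.571], TCP at [0.172, 0.47, 0.231] pointing down, gripper open.
Joint ranges: [-2.72, 2.72], [-1.05, 1.87], [-1.09, 1.28], [-1.99, 2.15], [-1.42, 1.44], [-3.14, 3.14]. Speed limits (rad/s): [2.79, 2.79, 3.14, 3.14, 3.14, 3.14].

INTERFACE

Orientations are given as a unit quaternion [x, y, z, w].
In Python, from workcell import * gives the robot as it stands. The module is installed in compiled form; this text tells all that it offers.
- The arm moves only by the tool send_rows, never from a script. Its argument "steps" is text: rows parted by semicolons, each of 7 numbers parted by spaces: the opening, from -1 (shut) to 1 (fully open), then the shift along the world's x, y, z in m, then the turn, a rotation vector about the world's x, y, z in rad. A call has exactly 5 rows; each row shifts and turns the commanded pose from where the row before left it; what a row does not reach is not made up. A row lasts 1/12 s, in which the tool goes at most 41.7 mm and 7.16 degrees, less where a joint would pass 70% of its speed; a pose out of reach is approached as far as the arm can. A call is refused whole if a number of a shift passes 0.0417 or a number of a turn 0.125, either way. A call with a gripper value outside its range is refused whole. The fingers move at their own pace and stop on an object; the grip force is fixed at half the most. Time passes only in rows, so rows that do not move let the fingers close, or fill a call up. It gives the time, the measured TCP pose, the force, the opening and the grip force at its end, in the units of the state.
- get_obs(): the state, without advancing time (a new reading comes with each control period).
- camera(name): name is "scene" or "top"; returns a dict with "frame" (480x640x3 uint8, red, green, blue), "range_z" (480x640 float32, m along the optical axis (not along the pixel's ray), 0 where there is no reading), "camera_matrix" (3x3 intrinsics, pixels), "extrinsics" (4x4, takes a point from world to camera coordinates). Camera axes: x right, y down, z forward; pixel columns grow to the right and rows downward; lengths in m; the calibration is good to about 2 mm. A picture is of the moment at which its call begins.
- job_done(): hands the job in; it is judged then, once.
The state is a dict: "clock": time; "joint_pos": joint angles; "joint_vel": joint speeds; "tau": joint torques, N m; "eef_pos": TCP position; "tool_rot": TCP orientation; "ft_force": force on the tool from outside, world axes, zero at the start; "ft_torque": the same for the moment, N m; "grip_width": finger opening in m; "grasp_force": force on a finger pad.
Only numpy, scipy, OpenCV 4.12 (cv2) and the standard library are available. Lean on these libraries where they do the work, as an engineer would, in place of code of your own. Each camera call takes 0.05 s, during which the arm holds its last target. There are 200 camera calls.

## Working session

There is one attempt and no reset: what is moved stays moved. The work goes in short steps, Python scripts to look and compute and a tool call to move; the robot and the scene stay as the last step left them, time stands still between calls to the robot, and variables do not carry over. Pictures are saved under pics/ and viewed, at most 10 in all, crops included, and the job is handed in when it is done.

Besides the shell and the picture viewer there is one more tool, called after "Request:" as a command line: name --argument value ..., lists and objects as JSON in quotes. send_rows: Moves the arm, as the interface text tells. Its arguments: {"type":"object","properties":{"steps":{"type":"string"}},"required":["steps"]}

```bash
mkdir -p pics
cat > h.py <<'E'
import numpy as np, cv2
from workcell import *
def pts(c):
    K=c["camera_matrix"];E=c["extrinsics"];z=c["range_z"].astype(float)
    v,u=np.mgrid[0:480,0:640]
    P=np.stack([(u-K[0,2])/K[0,0]*z,(v-K[1,2])/K[1,1]*z,z],-1)
    W=(P-E[:3,3])@E[:3,:3]
    W[z==0]=np.nan
    return W
E
python3 - <<'E'
from h import *
for n in ("top","scene"):
    c=camera(n); cv2.imwrite(f"pics/{n}0.png",c["frame"][:,:,::-1]); np.savez(f"{n}0.npz",**c)
    E=c["extrinsics"]; print(n,-E[:3,:3].T@E[:3,3],E[:3,:3].round(2).tolist(),c["camera_matrix"][0,0],(c["range_z"]==0).mean())
o=get_obs(); print(o)
E
```

```text
top [ 4.95223908e-01 -4.57895149e-04  1.27505971e+00] [[0.0, -1.0, 0.02], [-0.99, -0.0, -0.12], [0.12, -0.02, -0.99]] 437.48708510936063 0.0039680989583333335
scene [ 1.49245155 -0.56725829  1.21268801] [[0.56, 0.83, -0.02], [0.58, -0.4, -0.71], [-0.6, 0.38, -0.71]] 591.2073732946898 0.0042578125
{'clock': 0.1, 'joint_pos': array([ 1.22001214e+00,  2.41344765e-01,  3.85973777e-03,  1.33522755e+00,
       -4.69546632e-06,  1.57080395e+00]), 'joint_vel': array([-0.00071945, -0.00143681,  0.00280515, -0.00094585,  0.00089167,
       -0.00108307]), 'tau': array([ 1.32910232e-04, -3.73139298e+01,  2.53009504e+01,  1.08177401e-02,
        2.16626682e-05, -6.40094186e-06]), 'eef_pos': array([0.17162038, 0.4690098 , 0.23049874]), 'tool_rot': array([ 1.74497901e-01,  9.84657080e-01, -9.43836542e-04, -1.64872082e-04]), 'ft_force': array([-0.18047339,  0.08306733, -0.53692381]), 'ft_torque': array([0.04522151, 0.00351508, 0.07209591]), 'grasp_force': 0.0, 'grip_width': 0.08544357913753772}
```

View pics/top0.png

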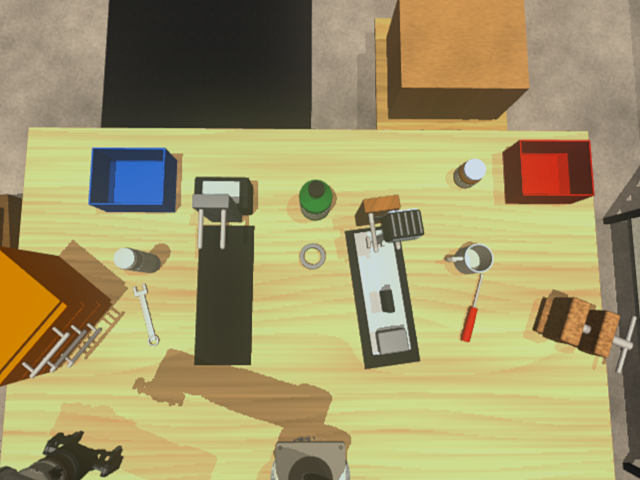

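View pics/scene0.png

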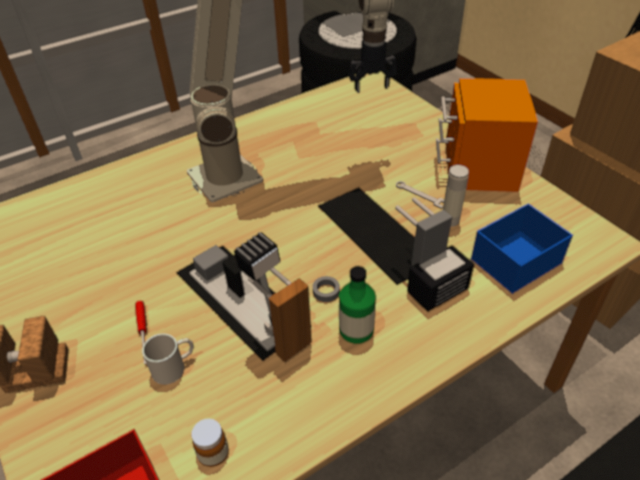

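```bash
cat > m1.py <<'E'
from h import *
c=dict(np.load("top0.npz")); W=pts(c); f=c["frame"].astype(int)
V=f.max(-1); S=f.max(-1)-f.min(-1); z=W[...,2]
box=lambda x0,x1,y0,y1:(W[...,0]>x0)&(W[...,0]<x1)&(W[...,1]>y0)&(W[...,1]<y1)
def rect(m,name):
    m=cv2.morphologyEx(m.astype(np.uint8),cv2.MORPH_OPEN,np.ones((3,3)))
    n,l,s,_=cv2.connectedComponentsWithStats(m); i=1+s[1:,4].argmax(); m=l==i
    p=W[m]; r=cv2.minAreaRect((p[:,:2]*1000).astype(np.float32)); print(name,m.sum(),np.round(r[0],1),np.round(r[1],1),round(r[2],2),'z',np.median(p[:,2]).round(4),'px',s[i]); return m
print('table z',np.nanmedian(z[380:400,100:500]))
rect((V<60)&(z<0.02)&box(.2,.8,.05,.45),'charge plate')
rect((V<60)&(z<0.02)&box(.2,.8,-.4,-.02),'store plate')
rect((S<30)&(V>90)&(z>0.008)&(z<0.03)&box(.2,.8,-.4,-.02),'skid')
rect((z>0.05)&(z<0.075)&box(.2,.5,-.4,-.02),'battery')
rect((z>0.095)&(z<0.125)&box(.25,.6,-.4,-.02)&(V<70),'grip')
rect((z>0.29)&box(.4,.8,-.4,-.02),'head')
rect((z>0.18)&(z<0.21)&box(.4,.8,-.4,-.02),'storeprongs')
for s in ((.05,.15),(.15,.22),(.22,.3)):
    rect((z>s[0])&(z<s[1])&box(.4,.72,.05,.4),f'charge{s}')
# charge prongs
p=W[(z>.17)&(z<.21)&box(.45,.9,.05,.4)]
print(p[:,0].min(),p[:,0].max())
for x in np.arange(p[:,0].min(),p[:,0].max(),.01):
    q=p[abs(p[:,0]-x)<.005]; mid=q[:,1].mean(); a=q[q[:,1]>mid,1]; b=q[q[:,1]<=mid,1]; print(x.round(3),a.mean().round(4),b.mean().round(4),len(a),len(b))
E
python3 m1.py
```

```text
table z 0.00037896404506138656
charge plate 18 [310.8 306.3] [15.2  6.1] 88.46 z 0.0069 px [199 361   6   3  18]Traceback (most recent call last):
  File "m1.py", line 11, in <module>
    rect((V<60)&(z<0.02)&box(.2,.8,-.4,-.02),'store plate')
    ~~~~^^^^^^^^^^^^^^^^^^^^^^^^^^^^^^^^^^^^^^^^^^^^^^^^^^^
  File "m1.py", line 7, in rect
    n,l,s,_=cv2.connectedComponentsWithStats(m); i=1+s[1:,4].argmax(); m=l==i
                                                     ~~~~~~~~~~~~~~^^
ValueError: attempt to get argmax of an empty sequence
```

Run:
```python
from h import *
c=dict(np.load("top0.npz")); W=pts(c)
for u,v in ((225,300),(225,350),(350,240),(387,300),(390,340),(403,224),(404,356),(201,230)): print(u,v,c["frame"][v,u],W[v,u].round(4))
```

```text
225 300 [58 56 41] [0.484  0.2443 0.0104]
225 350 [61 58 41] [0.3439 0.2411 0.007 ]
350 240 [71 70 52] [ 0.6582 -0.1146  0.0094]
387 300 [70 71 58] [ 0.4856 -0.2014  0.1157]
390 340 [162 159 149] [ 0.3777 -0.2158  0.0683]
403 224 [69 68 50] [ 0.6535 -0.2033  0.326 ]
404 356 [67 66 49] [ 0.3269 -0.2662  0.0049]
201 230 [184 177 160] [0.657  0.2712 0.2015]
```

```bash
sed -i 's/V<60/V<95/g;s/V<70/V<95/' m1.py; sed -i 's/^    p=W\[m\]; r=/    p=W[m];\n    if name.startswith("store plate"): pass\n    r=/' m1.py; python3 m1.py
python3 - <<'E'
from h import *
c=dict(np.load("top0.npz")); f=c["frame"].astype(int)
# table colour is saturated yellow; edges of plates by rows
V=f.max(-1)
K=c["camera_matrix"];E=c["extrinsics"];o=-E[:3,:3].T@E[:3,3]
def ray(u,v,z):
    d=E[:3,:3].T@np.array([(u-K[0,2])/K[0,0],(v-K[1,2])/K[1,1],1]); return o+d*(z-o[2])/d[2]
for u0,u1,r in ((180,270,(265,355)),(340,430,(270,355))):
    L=[];R=[]
    for v in range(*r,5):
        d=np.where(V[v,u0:u1]<110)[0]+u0; L.append(ray(d[0]-.5,v,.006));R.append(ray(d[-1]+.5,v,.006))
    for n,q in(("L",L),("R",R)):
        q=np.array(q); pf=np.polyfit(q[:,0],q[:,1],1); print(n,pf, np.std(q[:,1]-np.polyval(pf,q[:,0])))
# lower edges
for us in ((205,225,245),(375,385,395,405)):
    for u in us:
        col=np.where(V[300:400,u]<110)[0]+300; print(u,col[-1],ray(u,col[-1]+.5,.006).round(4))
E
```

```text
table z 0.00037896404506138656
charge plate 7430 [502.  247.6] [158.9 395.4] 89.64 z 0.0068 px [ 195  226   59  139 7430]
store plate 2401 [ 500.  -204.9] [396.8 157.7] 8.13 z 0.0063 px [ 346  229   74  139 2401]
skid 3252 [ 513.  -203.7] [350.7 111.8] 8.25 z 0.0184 px [ 354  231   53  124 3252]
battery 671 [ 375.6 -223.2] [60.3 80.3] 8.09 z 0.0678 px [377 328  32  26 671]
grip 174 [ 484.3 -206.2] [56.9 19.2] 7.55 z 0.1158 px [384 290  10  22 174]
head 1152 [ 655.4 -206.4] [66.4 83. ] 8.45 z 0.325 px [ 382  208   42   34 1152]
storeprongs 136 [ 640.4 -156.4] [68.6 12. ] 7.56 z 0.2 px [370 224   8  28 136]
charge(0.05, 0.15) 105 [711.2 264.8] [53.9  2. ] 88.86 z 0.1072 px [203 213  18   7 105]
charge(0.15, 0.22) 543 [663.4 240.6] [105.4  87.5] 5.32 z 0.1999 px [197 206  37  43 543]
charge(0.22, 0.3) 24 [714.6 262.7] [15.7  7.6] 88.59 z 0.222 px [200 204   7   4  24]
0.6127020254186908 0.7431333859667396
0.613 0.2747 0.219 10 10
0.623 0.2752 0.2184 20 22
0.633 0.2755 0.2191 20 21
0.643 0.2736 0.2197 18 19
0.653 0.2741 0.2196 21 19
0.663 0.2739 0.2187 21 19
0.673 0.2747 0.2175 19 19
0.683 0.2746 0.218 21 19
0.693 0.2754 0.2183 19 22
0.703 0.2742 0.2184 19 18
0.713 0.2642 0.2177 53 50
0.723 0.2027 0.2019 5 4
0.733 0.2027 0.2022 6 7
0.743 0.2021 0.2019 2 3
L [-0.00373799  0.32844721] 0.0007858493264017702
R [-0.0031111   0.16944691] 0.0008305324728026079
L [ 0.13928567 -0.19508304] 0.0008106809049761483
R [ 0.14148529 -0.35496953] 0.0008630125863724546
205 364 [0.3039 0.2963 0.006 ]
225 364 [0.3039 0.2402 0.006 ]
245 364 [0.3039 0.184  0.006 ]
375 367 [ 0.2953 -0.183   0.006 ]
385 365 [ 0.3008 -0.2114  0.006 ]
395 364 [ 0.3035 -0.2399  0.006 ]
405 362 [ 0.309  -0.2684  0.006 ]
```

Request:
send_rows --steps "1 0.0156 -0.0338 -0.0015 0 0 0.0247;1 0.0156 -0.0338 -0.0015 0 0 0.0247;1 0.0156 -0.0338 -0.0015 0 0 0.0247;1 0.0156 -0.0338 -0.0015 0 0 0.0247;1 0.0156 -0.0338 -0.0015 0 0 0.0247"

```text
clock: 0.52
eef_pos: [0.2498, 0.2988, 0.2233]
tool_rot: [0.112, 0.994, -0.0, -0.0]
ft_force: [1.4, 0.3, -0.2]
grip_width: 0.0854
grasp_force: 0.0
```

Request:
send_rows --steps "1 0.0156 -0.0338 -0.0015 0 0 0.0247;1 0.0156 -0.0338 -0.0015 0 0 0.0247;1 0.0156 -0.0338 -0.0015 0 0 0.0247;1 0.0156 -0.0338 -0.0015 0 0 0.0247;1 0.0156 -0.0338 -0.0015 0 0 0.0247"

```text
clock: 0.93
eef_pos: [0.3279, 0.1298, 0.2161]
tool_rot: [0.051, 0.999, -0.0, -0.0]
ft_force: [0.8, 1.3, 0.5]
grip_width: 0.0856
grasp_force: 0.0
```

```bash
python3 -c "
from h import *
o=get_obs(); print(o['clock'],o['eef_pos'],o['tool_rot'],o['joint_pos'])"
```

```text
0.9333 [0.32785197 0.12976262 0.2161301 ] [ 5.10452227e-02  9.98696343e-01 -5.98557393e-06 -3.11978879e-06] [ 3.76884457e-01 -4.53797554e-02 -3.57194752e-01  1.25899198e+00
 -8.30208539e-06  4.79019289e-01]
```

Request:
send_rows --steps "1 0.0156 -0.0338 -0.0015 0 0 0.0247;1 0.0156 -0.0338 -0.0015 0 0 0.0247;1 0.0156 -0.0338 -0.0015 0 0 0.0247;1 0.0156 -0.0338 -0.0015 0 0 0.0247;1 0.0156 -0.0338 -0.0015 0 0 0.0247"

```text
clock: 1.35
eef_pos: [0.4059, -0.0394, 0.2085]
tool_rot: [-0.01, 1.0, 0.0, -0.0]
ft_force: [1.8, 0.2, -0.2]
grip_width: 0.0857
grasp_force: 0.0
```

Request:
send_rows --steps "1 0.0156 -0.0338 -0.0015 0 0 0.0247;1 0.0156 -0.0338 -0.0015 0 0 0.0247;1 0.0156 -0.0338 -0.0015 0 0 0.0247;1 0.0156 -0.0338 -0.0015 0 0 0.0247;1 0.0156 -0.0338 -0.0015 0 0 0.0247"

```text
clock: 1.77
eef_pos: [0.4839, -0.2083, 0.2007]
tool_rot: [-0.072, 0.997, 0.0, -0.0]
ft_force: [0.7, 0.5, 0.0]
grip_width: 0.0857
grasp_force: 0.0
```

Request:
send_rows --steps "1 0 0 -0.01 0 0 0;1 0 0 -0.01 0 0 0;1 0 0 -0.01 0 0 0;1 0 0 -0.01 0 0 0;1 0 0 0 0 0 0"

```text
clock: 2.18
eef_pos: [0.4816, -0.2045, 0.1586]
tool_rot: [-0.072, 0.997, 0.001, -0.002]
ft_force: [-0.1, 1.4, 0.0]
grip_width: 0.0855
grasp_force: 0.0
```

```bash
python3 -c "
from h import *
c=camera('top'); cv2.imwrite('pics/t1.png',cv2.resize(c['frame'][180:400,300:480,::-1],None,fx=2.5,fy=2.5))
o=get_obs(); print(o['clock'],o['eef_pos'],o['tool_rot'],o['joint_pos'],o['ft_force'],o['ft_torque'])"
```

```text
2.2333 [ 0.48232449 -0.20472846  0.15987593] [-7.23590239e-02  9.97376984e-01  8.76365229e-04 -1.59854963e-03] [-4.01473197e-01  3.31925385e-01 -6.05256930e-02  1.18198989e+00
  1.00558933e-04 -5.46318254e-01] [ 0.27941381  0.01652925 -0.32464058] [ 0.00698316  0.02747797 -0.04893659]
```

View pics/t1.png

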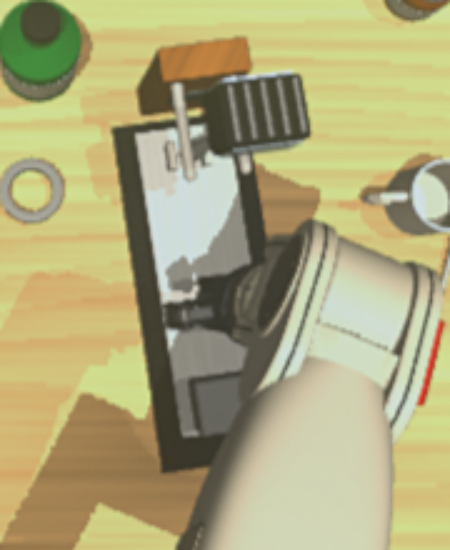

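Request:
send_rows --steps "1 0 0 -0.015 0 0 0;1 0 0 -0.02 0 0 0;1 0 0 -0.02 0 0 0;1 0 0 -0.015 0 0 0;1 0 0 -0.01 0 0 0"

```text
clock: 2.65
eef_pos: [0.4832, -0.2053, 0.0805]
tool_rot: [-0.072, 0.997, 0.0, -0.0]
ft_force: [-0.7, -0.2, 0.9]
grip_width: 0.0856
grasp_force: 0.0
```

Request:
send_rows --steps "1 0 0 -0.004 0 0 0;1 0 0 0 0 0 0;1 0 0 0 0 0 0;1 0 0 0 0 0 0;-0.3 0 0 0 0 0 0"

```text
clock: 3.07
eef_pos: [0.4847, -0.2068, 0.0784]
tool_rot: [-0.072, 0.997, -0.001, 0.001]
ft_force: [-0.4, 0.2, -0.6]
grip_width: 0.0751
grasp_force: 0.0
```

```bash
python3 -c "
from h import *
o=get_obs(); print(o['clock'],o['eef_pos'],o['tool_rot'],o['ft_force'],o['ft_torque'],o['grip_width'])"
```

```text
3.0667 [ 0.48467898 -0.20677093  0.07843964] [-7.15821271e-02  9.97434069e-01 -5.20574906e-04  1.00317551e-03] [-0.3684755   0.2326068  -0.63723964] [ 0.03710413 -0.0024993   0.04448457] 0.07508889315343585
```

Request:
send_rows --steps "-1 0 0 -0.003 0 0 0;-1 0 0 0 0 0 0;-1 0 0 0 0 0 0;-1 0 0 0 0 0 0;-1 0 0 0 0 0 0"

```text
clock: 3.48
eef_pos: [0.484, -0.2071, 0.0746]
tool_rot: [-0.071, 0.997, -0.001, 0.0]
ft_force: [-0.5, -2.2, -0.4]
grip_width: 0.0197
grasp_force: 58.9
```

Request:
send_rows --steps "-1 0 0 0 0 0 0;-1 0 0 0 0 0 0;-1 0 0 0 0 0 0;-1 0 0 0 0 0 0;-1 0 0 0 0 0 0"

```text
clock: 3.9
eef_pos: [0.484, -0.2071, 0.0746]
tool_rot: [-0.071, 0.997, -0.001, 0.0]
ft_force: [-0.4, -3.6, 3.1]
grip_width: 0.0194
grasp_force: 59.1
```

```bash
cat > b.py <<'E'
# usage: b.py "rows sent" "nominal next rows: dx,dy,dz,yaw x5" ; state in st.npz ; b.py init
import sys,os
from h import *
from scipy.spatial.transform import Rotation as Ro
k,c,I,ml,g,h=.42,.07,.0154,.0613,9.81,.036
A=np.array([[0,1,0],[(ml*g-k)/I,-c/I,k/I],[0,0,0]])   # theta, thetadot, bias tilt
s2=(-c-np.sqrt(c*c+4*I*(ml*g-k)))/2/I; s1=-c/I-s2
def pose():
    o=get_obs(); R=Ro.from_quat(o["tool_rot"]).as_matrix(); y=R[:,1]; y=y*np.sign(y[1])
    yaw=np.arctan2(-y[0],y[1]); phi=np.arcsin(np.clip(y[2],-1,1)); ex=np.cross(y,[0,0,1.]); ex/=np.linalg.norm(ex)
    up=np.cross(ex,y)
    piv=o["eef_pos"]+.170*ex-.042*up
    return o,yaw,phi,piv
def look():
    o,yaw,phi,piv=pose(); cm=camera("top"); W=pts(cm); d=W-piv
    ex=np.array([np.cos(yaw),np.sin(yaw)]); ey=np.array([-ex[1],ex[0]])
    dx=d[...,:2]@ex; dy=d[...,:2]@ey; dz=d[...,2]
    m=(abs(dx)<.045)&(abs(dy)<.15)&(dz>.255)&(dz<.33)
    q=dy[m]; lo,hi=np.percentile(q,[2,98]); mid=(lo+hi)/2
    return o["clock"],-mid/.282,phi,yaw,piv,m.sum(),hi-lo,o
def prof(rows):           # per-row velocity in phi and lateral y of pivot
    return [(r[4],r[2]) for r in rows]
def simulate(x,P,rows,yaw,vlast,dt=1/240.,extra=0.):
    # lateral pivot velocity, with 2-substep-smoothed row speed changes
    e=np.array([np.cos(yaw),np.sin(yaw)]); ey=np.array([-e[1],e[0]])
    phi=x[3]; n=20; vp=vlast
    F=np.eye(3)+A*dt
    for r in list(rows)+[[0]*7]*(1 if extra else 0):
        T=20 if r is not rows[-1] or True else 20
        T=int(round(extra*240)) if (extra and r==[0]*7) else 20
        wphi=(r[4]*e[0]+r[5]*e[1])*12; vy=(r[1]*ey[0]+r[2]*ey[1]+.17*r[6])*12+.042*wphi
        for i in range(T):
            a=(vy-vp)/(10*dt) if i<10 else 0.
            th,w,b=x[:3]
            acc=(ml*g*th-k*(th-phi-b)-c*(w-wphi)+ml*a)/I
            phi+=wphi*dt; x=np.array([th+w*dt,w+acc*dt,b,phi])
            P=F@P@F.T+np.diag([1e-7,2e-4,1e-8])
        vp=vy
    return x,P,vp
def parse(s): return [[float(t) for t in r.split()] for r in s.split(";") if r.strip()]
def upd(x,P,z):
    H=np.array([1.,0,0]); S=P[0,0]+.004**2; K=P[:,0]/S; x=x.copy(); x[:3]+=K*(z-x[0]); P=P-np.outer(K,H@P); return x,P
if __name__=="__main__":
    if sys.argv[1]=="init":
        t,th,phi,yaw,piv,n,wd,o=look(); np.savez("st.npz",x=np.array([th,0,0,0]),P=np.diag([1e-4,1e-3,1e-4]),t=o["clock"]+.05,v=0.)
        print("th",th.round(4),"phi",phi.round(4),"yaw",yaw.round(4),"piv",piv.round(4),n,wd.round(4),"eef",o["eef_pos"].round(4),"F",o["ft_force"].round(1)); sys.exit()
    s=np.load("st.npz"); x=s["x"];P=s["P"];v=float(s["v"])
    rows=parse(sys.argv[1]); nxt=[[-1]+[float(a) for a in r.split()] for r in sys.argv[2].split(";")]
    t,th,phi,yaw,piv,n,wd,o=look()
    x[3]=x[3]; x,P,v=simulate(x,P,rows,yaw,v)
    pred=x[0]; x[3]=phi; x,P=upd(x,P,th)
    x,P,v=simulate(x,P,[],yaw,v,extra=.05)
    np.savez("st.npz",x=x,P=P,t=t,v=v)
    e=[np.cos(yaw),np.sin(yaw)]
    def mk(d,lev):
        R=[]
        for r,f in zip(nxt,(1,1,0,-1,-1)):
            a=f*d+lev/5; R.append(r[:4]+[a*e[0],a*e[1],r[4]])
        return R
    lev=-phi if abs(phi)>.004 else 0.
    def wend(d):
        y,_,_=simulate(x.copy(),P,mk(d,lev),yaw,v,extra=.05); return y[1]-s2*y[0]+(k/I)*y[2]/s1*0
    w0,w1=wend(0),wend(.01); d=np.clip(-w0/(w1-w0)*.01,-.05,.05)
    print("t %.2f th %.4f pred %.4f | est %.4f rate %.3f bias %.4f phi %.4f yaw %.4f n %d wd %.3f d=%.4f"%(t,th,pred,x[0],x[1],x[2],phi,yaw,n,wd,d),"piv",piv.round(3),"eef",o["eef_pos"].round(4),"F",o["ft_force"].round(1),"g",o["grasp_force"].round(0))
    print(";".join("-1 "+" ".join("%.4g"%round(q,4) for q in r[1:]) for r in mk(d,lev)))
E
python3 b.py init
```

```text
th 0.0826 phi -0.0013 yaw 0.1428 piv [ 0.6523 -0.183   0.0326] 1165 0.0784 eef [ 0.484  -0.2071  0.0746] F [-0.4 -3.6  3.1]
```

Request:
send_rows --steps "-1 0 0 0.005 0 0 0;-1 0.0004 -0.0027 0.008 0 0 0;-1 0.0004 -0.0028 0.008 0 0 0;-1 0.0004 -0.0028 0.006 0 0 0;-1 0.0004 -0.0027 0.003 0 0 0"

```text
clock: 4.37
eef_pos: [0.4858, -0.2176, 0.1051]
tool_rot: [-0.072, 0.997, 0.0, 0.0]
ft_force: [-0.0, 0.7, -8.2]
grip_width: 0.0192
grasp_force: 59.4
```

Request:
send_rows --steps "-1 0 0 0 0 0 0;-1 0 0 0 0 0 0;-1 0 0 0 0 0 0;-1 0 0 0 0 0 0;-1 0 0 0 0 0 0"

```text
clock: 4.78
eef_pos: [0.4851, -0.2172, 0.1039]
tool_rot: [-0.072, 0.997, 0.0, -0.0]
ft_force: [-0.3, 0.1, -7.5]
grip_width: 0.0193
grasp_force: 59.3
```

```bash
python3 b.py init; python3 b.py init
```

```text
th 0.0083 phi 0.0006 yaw 0.1433 piv [ 0.6533 -0.1929  0.0619] 1220 0.0769 eef [ 0.4851 -0.2172  0.1039] F [-0.3  0.1 -7.5]
th 0.0083 phi 0.0005 yaw 0.1433 piv [ 0.6534 -0.1929  0.062 ] 1217 0.0768 eef [ 0.4851 -0.2172  0.104 ] F [-0.2 -0.  -8.4]
```

Request:
send_rows --steps "-1 0 0 0 0 0 0;-1 0 0 0 0 0 0;-1 0 0 0 0 0 0;-1 0 0 0 0 0 0;-1 0 0 0 0 0 0"

```text
clock: 5.3
eef_pos: [0.4854, -0.2174, 0.1043]
tool_rot: [-0.072, 0.997, 0.0, 0.0]
ft_force: [-0.5, -0.7, -7.2]
grip_width: 0.0195
grasp_force: 59.3
```

```bash
python3 b.py init
```

```text
th 0.0182 phi 0.0 yaw 0.1432 piv [ 0.6537 -0.1932  0.0623] 1221 0.077 eef [ 0.4854 -0.2174  0.1043] F [-0.5 -0.7 -7.2]
```

```bash
python3 b.py "" "-.01 -.0014 0 0;-.02 -.0029 0 0;-.025 -.0036 0 0;-.025 -.0036 0 0;-.015 -.0021 0 0"
```

```text
Traceback (most recent call last):
  File "b.py", line 52, in <module>
    x,P,v=simulate(x,P,[],yaw,v,extra=.05)
          ~~~~~~~~^^^^^^^^^^^^^^^^^^^^^^^^
  File "b.py", line 29, in simulate
    T=20 if r is not rows[-1] or True else 20
                     ~~~~^^^^
IndexError: list index out of range
```

```bash
sed -i '/T=20 if r is not/d' b.py; python3 b.py init >/dev/null; python3 b.py "" "-.01 -.0014 0 0;-.02 -.0029 0 0;-.025 -.0036 0 0;-.025 -.0036 0 0;-.015 -.0021 0 0"
```

```text
Traceback (most recent call last):
  File "b.py", line 63, in <module>
    print("t %.2f th %.4f pred %.4f | est %.4f rate %.3f bias %.4f phi %.4f yaw %.4f n %d wd %.3f d=%.4f"%(t,th,pred,x[0],x[1],x[2],phi,yaw,n,wd,d),"piv",piv.round(3),"eef",o["eef_pos"].round(4),"F",o["ft_force"].round(1),"g",o["grasp_force"].round(0))
                                                                                                                                                                                                                                  ^^^^^^^^^^^^^^^^^^^^^^
AttributeError: 'float' object has no attribute 'round'
```

```bash
sed -i 's/o\["grasp_force"\].round(0)/round(o["grasp_force"])/' b.py; python3 b.py init >/dev/null; python3 b.py "" "-.01 -.0014 0 0;-.02 -.0029 0 0;-.025 -.0036 0 0;-.025 -.0036 0 0;-.015 -.0021 0 0"
```

```text
t 5.55 th 0.0276 pred 0.0252 | est 0.0276 rate 0.015 bias 0.0000 phi 0.0000 yaw 0.1432 n 1232 wd 0.077 d=-0.0154 piv [ 0.654 -0.193  0.062] eef [ 0.4854 -0.2174  0.1043] F [ 0.3  0.2 -7.6] g 59
-1 -0.01 -0.0014 0 -0.0153 -0.0022 0;-1 -0.02 -0.0029 0 -0.0153 -0.0022 0;-1 -0.025 -0.0036 0 0 0 0;-1 -0.025 -0.0036 0 0.0153 0.0022 0;-1 -0.015 -0.0021 0 0.0153 0.0022 0
```

Request:
send_rows --steps "-1 -0.01 -0.0014 0 -0.015 -0.002 0;-1 -0.02 -0.0029 0 -0.015 -0.002 0;-1 -0.025 -0.0036 0 0 0 0;-1 -0.025 -0.0036 0 0.015 0.002 0;-1 -0.015 -0.0021 0 0.015 0.002 0"

```text
clock: 6.02
eef_pos: [0.3875, -0.2303, 0.1041]
tool_rot: [-0.072, 0.997, 0.001, -0.001]
ft_force: [-0.3, -0.5, -8.8]
grip_width: 0.0195
grasp_force: 59.4
```

```bash
python3 b.py "-1 -0.01 -0.0014 0 -0.015 -0.002 0;-1 -0.02 -0.0029 0 -0.015 -0.002 0;-1 -0.025 -0.0036 0 0 0 0;-1 -0.025 -0.0036 0 0.015 0.002 0;-1 -0.015 -0.0021 0 0.015 0.002 0" "-.015 -.0021 0 0;-.025 -.0036 0 0;-.025 -.0036 0 0;-.02 -.0028 0 0;-.01 -.0015 0 0"
```

```text
t 6.02 th -0.0221 pred 0.0024 | est -0.0253 rate -0.085 bias -0.0040 phi 0.0016 yaw 0.1433 n 1207 wd 0.077 d=0.0214 piv [ 0.556 -0.206  0.062] eef [ 0.3875 -0.2303  0.1041] F [-0.3 -0.5 -8.8] g 59
-1 -0.015 -0.0021 0 0.0212 0.0031 0;-1 -0.025 -0.0036 0 0.0212 0.0031 0;-1 -0.025 -0.0036 0 0 0 0;-1 -0.02 -0.0028 0 -0.0212 -0.0031 0;-1 -0.01 -0.0015 0 -0.0212 -0.0031 0
```

Request:
send_rows --steps "-1 -0.015 -0.0021 0 0.02 0.003 0;-1 -0.025 -0.0036 0 0.02 0.003 0;-1 -0.025 -0.0036 0 0 0 0;-1 -0.02 -0.0028 0 -0.02 -0.003 0;-1 -0.01 -0.0015 0 -0.02 -0.003 0"

```text
clock: 6.48
eef_pos: [0.293, -0.2448, 0.1043]
tool_rot: [-0.07, 0.998, -0.0, -0.001]
ft_force: [-0.5, -0.2, -7.9]
grip_width: 0.0191
grasp_force: 59.4
```

```bash
python3 b.py "-1 -0.015 -0.0021 0 0.02 0.003 0;-1 -0.025 -0.0036 0 0.02 0.003 0;-1 -0.025 -0.0036 0 0 0 0;-1 -0.02 -0.0028 0 -0.02 -0.003 0;-1 -0.01 -0.0015 0 -0.02 -0.003 0" "0 0.002 0 0;0 .004 0 0;0 .006 0 0;0 .006 0 0;0 .004 0 0"
```

```text
t 6.48 th 0.0163 pred -0.0038 | est 0.0176 rate 0.051 bias -0.0016 phi -0.0004 yaw 0.1410 n 1284 wd 0.077 d=-0.0200 piv [ 0.461 -0.221  0.062] eef [ 0.293  -0.2448  0.1043] F [-0.5 -0.2 -7.9] g 59
-1 0 0.002 0 -0.0198 -0.0028 0;-1 0 0.004 0 -0.0198 -0.0028 0;-1 0 0.006 0 0 0 0;-1 0 0.006 0 0.0198 0.0028 0;-1 0 0.004 0 0.0198 0.0028 0
```

Request:
send_rows --steps "-1 0 0.002 0 -0.016 -0.002 0;-1 0 0.004 0 -0.016 -0.002 0;-1 0 0.006 0 0 0 0;-1 0 0.006 0 0.016 0.002 0;-1 0 0.004 0 0.016 0.002 0"

```text
clock: 6.95
eef_pos: [0.2959, -0.2213, 0.1044]
tool_rot: [-0.073, 0.997, 0.001, 0.0]
ft_force: [-0.1, -0.4, -7.0]
grip_width: 0.0194
grasp_force: 59.4
```

```bash
python3 - <<'E'
s=open('b.py').read()
s=s.replace('''    np.savez("st.npz",x=x,P=P,t=t,v=v)
    e=''','''    th2=look()[1]; x,P=upd(x,P,th2); x,P,v=simulate(x,P,[],yaw,v,extra=.05); th=(th,th2)
    np.savez("st.npz",x=x,P=P,t=t,v=v)
    e=''').replace("th %.4f pred","th %s pred").replace("(t,th,pred","(t,np.round(th,4),pred").replace("yaw,v,extra=.05); return","yaw,v,extra=.1); return")
open('b.py','w').write(s)
E
python3 b.py "-1 0 0.002 0 -0.016 -0.002 0;-1 0 0.004 0 -0.016 -0.002 0;-1 0 0.006 0 0 0 0;-1 0 0.006 0 0.016 0.002 0;-1 0 0.004 0 0.016 0.002 0" "0 .005 0 -.003;0 .008 0 -.003;0 .008 0 -.003;0 .008 0 -.003;0 .005 0 -.003"
```

```text
t 6.95 th [0.0331 0.0259] pred 0.0394 | est 0.0203 rate -0.117 bias -0.0028 phi 0.0019 yaw 0.1454 n 1283 wd 0.077 d=-0.0127 piv [ 0.464 -0.197  0.062] eef [ 0.2959 -0.2213  0.1044] F [-0.1 -0.4 -7. ] g 59
-1 0 0.005 0 -0.0125 -0.0018 -0.003;-1 0 0.008 0 -0.0125 -0.0018 -0.003;-1 0 0.008 0 0 0 -0.003;-1 0 0.008 0 0.0125 0.0018 -0.003;-1 0 0.005 0 0.0125 0.0018 -0.003
```

Request:
send_rows --steps "-1 0 0.005 0 -0.011 -0.0015 -0.003;-1 0 0.008 0 -0.011 -0.0015 -0.003;-1 0 0.008 0 0 0 -0.003;-1 0 0.008 0 0.011 0.0015 -0.003;-1 0 0.005 0 0.011 0.0015 -0.003"

```text
clock: 7.47
eef_pos: [0.2952, -0.1874, 0.1042]
tool_rot: [-0.064, 0.998, 0.001, -0.0]
ft_force: [-0.8, -0.1, -7.2]
grip_width: 0.0194
grasp_force: 59.5
```

```bash
python3 b.py "-1 0 0.005 0 -0.011 -0.0015 -0.003;-1 0 0.008 0 -0.011 -0.0015 -0.003;-1 0 0.008 0 0 0 -0.003;-1 0 0.008 0 0.011 0.0015 -0.003;-1 0 0.005 0 0.011 0.0015 -0.003" "0 .005 0 -.003;0 .008 0 -.003;0 .01 0 -.003;0 .008 0 -.003;0 .005 0 -.003"
```

```text
t 7.47 th [0.0419 0.034 ] pred 0.0400 | est 0.0270 rate -0.135 bias -0.0030 phi 0.0016 yaw 0.1290 n 1265 wd 0.078 d=-0.0150 piv [ 0.464 -0.165  0.062] eef [ 0.2952 -0.1874  0.1042] F [-0.8 -0.1 -7.2] g 60
-1 0 0.005 0 -0.0149 -0.0019 -0.003;-1 0 0.008 0 -0.0149 -0.0019 -0.003;-1 0 0.01 0 0 0 -0.003;-1 0 0.008 0 0.0149 0.0019 -0.003;-1 0 0.005 0 0.0149 0.0019 -0.003
```

Request:
send_rows --steps "-1 0 0.005 0 -0.015 -0.002 -0.003;-1 0 0.008 0 -0.015 -0.002 -0.003;-1 0 0.01 0 0 0 -0.003;-1 0 0.008 0 0.015 0.002 -0.003;-1 0 0.005 0 0.015 0.002 -0.003"

```text
clock: 7.98
eef_pos: [0.2954, -0.152, 0.1044]
tool_rot: [-0.057, 0.998, 0.001, -0.0]
ft_force: [0.5, 0.3, -7.8]
grip_width: 0.0193
grasp_force: 59.6
```

```bash
python3 b.py "-1 0 0.005 0 -0.015 -0.002 -0.003;-1 0 0.008 0 -0.015 -0.002 -0.003;-1 0 0.01 0 0 0 -0.003;-1 0 0.008 0 0.015 0.002 -0.003;-1 0 0.005 0 0.015 0.002 -0.003" "0 .005 0 -.003;0 .008 0 -.003;0 .01 0 -.003;0 .008 0 -.003;0 .005 0 -.003"
```

```text
t 7.98 th [0.0353 0.0245] pred 0.0375 | est 0.0159 rate -0.174 bias -0.0036 phi 0.0014 yaw 0.1139 n 1248 wd 0.078 d=-0.0056 piv [ 0.464 -0.133  0.062] eef [ 0.2954 -0.152   0.1044] F [ 0.5  0.3 -7.8] g 60
-1 0 0.005 0 -0.0055 -0.0006 -0.003;-1 0 0.008 0 -0.0055 -0.0006 -0.003;-1 0 0.01 0 0 0 -0.003;-1 0 0.008 0 0.0055 0.0006 -0.003;-1 0 0.005 0 0.0055 0.0006 -0.003
```

Request:
send_rows --steps "-1 0 0.005 0 -0.0055 -0.0006 -0.003;-1 0 0.008 0 -0.0055 -0.0006 -0.003;-1 0 0.01 0 0 0 -0.003;-1 0 0.008 0 0.0055 0.0006 -0.003;-1 0 0.005 0 0.0055 0.0006 -0.003"

```text
clock: 8.5
eef_pos: [0.2953, -0.116, 0.1043]
tool_rot: [-0.049, 0.999, 0.0, -0.0]
ft_force: [-0.1, 0.5, -6.8]
grip_width: 0.0191
grasp_force: 59.6
```

```bash
python3 b.py "-1 0 0.005 0 -0.0055 -0.0006 -0.003;-1 0 0.008 0 -0.0055 -0.0006 -0.003;-1 0 0.01 0 0 0 -0.003;-1 0 0.008 0 0.0055 0.0006 -0.003;-1 0 0.005 0 0.0055 0.0006 -0.003" "0 .005 0 -.003;0 .009 0 -.003;0 .012 0 -.003;0 .009 0 -.003;0 .005 0 -.003"
```

```text
t 8.50 th [0.0458 0.0382] pred 0.0381 | est 0.0308 rate -0.136 bias -0.0034 phi 0.0006 yaw 0.0983 n 1237 wd 0.078 d=-0.0174 piv [ 0.464 -0.099  0.062] eef [ 0.2953 -0.116   0.1043] F [-0.1  0.5 -6.8] g 60
-1 0 0.005 0 -0.0173 -0.0017 -0.003;-1 0 0.009 0 -0.0173 -0.0017 -0.003;-1 0 0.012 0 0 0 -0.003;-1 0 0.009 0 0.0173 0.0017 -0.003;-1 0 0.005 0 0.0173 0.0017 -0.003
```

Request:
send_rows --steps "-1 0 0.005 0 -0.0173 -0.0017 -0.003;-1 0 0.009 0 -0.0173 -0.0017 -0.003;-1 0 0.012 0 0 0 -0.003;-1 0 0.009 0 0.0173 0.0017 -0.003;-1 0 0.005 0 0.0173 0.0017 -0.003"

```text
clock: 9.02
eef_pos: [0.2954, -0.0759, 0.1044]
tool_rot: [-0.042, 0.999, 0.001, -0.0]
ft_force: [-0.4, 0.3, -7.1]
grip_width: 0.0194
grasp_force: 59.8
```

```bash
python3 b.py "-1 0 0.005 0 -0.0173 -0.0017 -0.003;-1 0 0.009 0 -0.0173 -0.0017 -0.003;-1 0 0.012 0 0 0 -0.003;-1 0 0.009 0 0.0173 0.0017 -0.003;-1 0 0.005 0 0.0173 0.0017 -0.003" "0 .005 0 -.003;0 .009 0 -.003;0 .012 0 -.003;0 .009 0 -.003;0 .005 0 -.003"
```

```text
t 9.02 th [0.0399 0.0278] pred 0.0435 | est 0.0181 rate -0.194 bias -0.0039 phi 0.0015 yaw 0.0845 n 1217 wd 0.078 d=-0.0065 piv [ 0.465 -0.061  0.062] eef [ 0.2954 -0.0759  0.1044] F [-0.4  0.3 -7.1] g 60
-1 0 0.005 0 -0.0065 -0.0006 -0.003;-1 0 0.009 0 -0.0065 -0.0006 -0.003;-1 0 0.012 0 0 0 -0.003;-1 0 0.009 0 0.0065 0.0006 -0.003;-1 0 0.005 0 0.0065 0.0006 -0.003
```

Request:
send_rows --steps "-1 0 0.005 0 -0.0065 -0.0006 -0.003;-1 0 0.009 0 -0.0065 -0.0006 -0.003;-1 0 0.012 0 0 0 -0.003;-1 0 0.009 0 0.0065 0.0006 -0.003;-1 0 0.005 0 0.0065 0.0006 -0.003"

```text
clock: 9.53
eef_pos: [0.2957, -0.0365, 0.1044]
tool_rot: [-0.034, 0.999, 0.0, -0.0]
ft_force: [0.1, -1.0, -8.2]
grip_width: 0.0193
grasp_force: 59.7
```

```bash
python3 b.py "-1 0 0.005 0 -0.0065 -0.0006 -0.003;-1 0 0.009 0 -0.0065 -0.0006 -0.003;-1 0 0.012 0 0 0 -0.003;-1 0 0.009 0 0.0065 0.0006 -0.003;-1 0 0.005 0 0.0065 0.0006 -0.003" "0 .005 0 -.003;0 .009 0 -.003;0 .012 0 -.003;0 .009 0 -.003;0 .005 0 -.003"
```

```text
t 9.53 th [0.0484 0.0399] pred 0.0427 | est 0.0311 rate -0.156 bias -0.0038 phi 0.0002 yaw 0.0681 n 1205 wd 0.077 d=-0.0155 piv [ 0.465 -0.025  0.062] eef [ 0.2957 -0.0365  0.1044] F [ 0.1 -1.  -8.2] g 60
-1 0 0.005 0 -0.0154 -0.0011 -0.003;-1 0 0.009 0 -0.0154 -0.0011 -0.003;-1 0 0.012 0 0 0 -0.003;-1 0 0.009 0 0.0154 0.0011 -0.003;-1 0 0.005 0 0.0154 0.0011 -0.003
```

Request:
send_rows --steps "-1 0 0.005 0 -0.0154 -0.0011 -0.003;-1 0 0.009 0 -0.0154 -0.0011 -0.003;-1 0 0.012 0 0 0 -0.003;-1 0 0.009 0 0.0154 0.0011 -0.003;-1 0 0.005 0 0.0154 0.0011 -0.003"

```text
clock: 10.05
eef_pos: [0.2957, 0.0038, 0.1044]
tool_rot: [-0.027, 1.0, 0.001, -0.001]
ft_force: [-0.6, 0.2, -6.8]
grip_width: 0.0194
grasp_force: 59.9
```

```bash
python3 b.py "-1 0 0.005 0 -0.0154 -0.0011 -0.003;-1 0 0.009 0 -0.0154 -0.0011 -0.003;-1 0 0.012 0 0 0 -0.003;-1 0 0.009 0 0.0154 0.0011 -0.003;-1 0 0.005 0 0.0154 0.0011 -0.003" "0 .005 0 -.003;0 .009 0 -.003;0 .012 0 -.003;0 .009 0 -.003;0 .005 0 -.003"
```

```text
t 10.05 th [0.0438 0.0325] pred 0.0441 | est 0.0230 rate -0.184 bias -0.0040 phi 0.0012 yaw 0.0541 n 1186 wd 0.076 d=-0.0095 piv [0.465 0.013 0.062] eef [0.2957 0.0038 0.1044] F [-0.6  0.2 -6.8] g 60
-1 0 0.005 0 -0.0095 -0.0005 -0.003;-1 0 0.009 0 -0.0095 -0.0005 -0.003;-1 0 0.012 0 0 0 -0.003;-1 0 0.009 0 0.0095 0.0005 -0.003;-1 0 0.005 0 0.0095 0.0005 -0.003
```

Request:
send_rows --steps "-1 0 0.005 0 -0.0095 -0.0005 -0.003;-1 0 0.009 0 -0.0095 -0.0005 -0.003;-1 0 0.012 0 0 0 -0.003;-1 0 0.009 0 0.0095 0.0005 -0.003;-1 0 0.005 0 0.0095 0.0005 -0.003"

```text
clock: 10.57
eef_pos: [0.2956, 0.0437, 0.1043]
tool_rot: [-0.019, 1.0, 0.0, -0.001]
ft_force: [-0.3, 0.7, -7.2]
grip_width: 0.0193
grasp_force: 59.9
```

```bash
python3 b.py "-1 0 0.005 0 -0.0095 -0.0005 -0.003;-1 0 0.009 0 -0.0095 -0.0005 -0.003;-1 0 0.012 0 0 0 -0.003;-1 0 0.009 0 0.0095 0.0005 -0.003;-1 0 0.005 0 0.0095 0.0005 -0.003" "0 .005 0 -.003;0 .009 0 -.003;0 .012 0 -.003;0 .009 0 -.003;0 .005 0 -.003"
```

```text
t 10.57 th [0.0434 0.0325] pred 0.0433 | est 0.0231 rate -0.181 bias -0.0042 phi 0.0007 yaw 0.0386 n 1195 wd 0.075 d=-0.0094 piv [0.466 0.05  0.062] eef [0.2956 0.0437 0.1043] F [-0.3  0.7 -7.2] g 60
-1 0 0.005 0 -0.0094 -0.0004 -0.003;-1 0 0.009 0 -0.0094 -0.0004 -0.003;-1 0 0.012 0 0 0 -0.003;-1 0 0.009 0 0.0094 0.0004 -0.003;-1 0 0.005 0 0.0094 0.0004 -0.003
```

Well converged.

Request:
send_rows --steps "-1 0 0.005 0 -0.0094 -0.0004 -0.003;-1 0 0.009 0 -0.0094 -0.0004 -0.003;-1 0 0.012 0 0 0 -0.003;-1 0 0.009 0 0.0094 0.0004 -0.003;-1 0 0.005 0 0.0094 0.0004 -0.003"

```text
clock: 11.08
eef_pos: [0.2956, 0.0838, 0.1043]
tool_rot: [-0.012, 1.0, 0.0, -0.001]
ft_force: [0.1, 0.1, -7.8]
grip_width: 0.0189
grasp_force: 59.9
```

```bash
python3 b.py "-1 0 0.005 0 -0.0094 -0.0004 -0.003;-1 0 0.009 0 -0.0094 -0.0004 -0.003;-1 0 0.012 0 0 0 -0.003;-1 0 0.009 0 0.0094 0.0004 -0.003;-1 0 0.005 0 0.0094 0.0004 -0.003" "0 .005 0 -.003;0 .009 0 -.003;0 .012 0 -.003;0 .009 0 -.003;0 .005 0 -.003"
```

```text
t 11.08 th [0.041 0.033] pred 0.0438 | est 0.0228 rate -0.175 bias -0.0044 phi 0.0007 yaw 0.0238 n 1208 wd 0.077 d=-0.0096 piv [0.466 0.088 0.062] eef [0.2956 0.0838 0.1043] F [ 0.1  0.1 -7.8] g 60
-1 0 0.005 0 -0.0096 -0.0002 -0.003;-1 0 0.009 0 -0.0096 -0.0002 -0.003;-1 0 0.012 0 0 0 -0.003;-1 0 0.009 0 0.0096 0.0002 -0.003;-1 0 0.005 0 0.0096 0.0002 -0.003
```

Request:
send_rows --steps "-1 0 0.005 0 -0.0096 -0.0002 -0.003;-1 0 0.009 0 -0.0096 -0.0002 -0.003;-1 0 0.012 0 0 0 -0.003;-1 0 0.009 0 0.0096 0.0002 -0.003;-1 0 0.005 0 0.0096 0.0002 -0.003"

```text
clock: 11.6
eef_pos: [0.2957, 0.1238, 0.1043]
tool_rot: [-0.004, 1.0, 0.0, -0.001]
ft_force: [-0.6, 0.3, -7.4]
grip_width: 0.0191
grasp_force: 59.9
```

```bash
python3 b.py "-1 0 0.005 0 -0.0096 -0.0002 -0.003;-1 0 0.009 0 -0.0096 -0.0002 -0.003;-1 0 0.012 0 0 0 -0.003;-1 0 0.009 0 0.0096 0.0002 -0.003;-1 0 0.005 0 0.0096 0.0002 -0.003" "0 .005 0 -.003;0 .009 0 -.003;0 .012 0 -.002;0 .009 0 -.002;0 .005 0 -.002"
```

```text
t 11.60 th [0.0416 0.0306] pred 0.0438 | est 0.0208 rate -0.187 bias -0.0046 phi 0.0008 yaw 0.0087 n 1212 wd 0.076 d=-0.0077 piv [0.466 0.125 0.062] eef [0.2957 0.1238 0.1043] F [-0.6  0.3 -7.4] g 60
-1 0 0.005 0 -0.0077 -0.0001 -0.003;-1 0 0.009 0 -0.0077 -0.0001 -0.003;-1 0 0.012 0 0 0 -0.002;-1 0 0.009 0 0.0077 0.0001 -0.002;-1 0 0.005 0 0.0077 0.0001 -0.002
```

Request:
send_rows --steps "-1 0 0.005 0 -0.0077 -0.0001 -0.003;-1 0 0.009 0 -0.0077 -0.0001 -0.003;-1 0 0.012 0 0 0 -0.002;-1 0 0.009 0 0.0077 0.0001 -0.002;-1 0 0.005 0 0.0077 0.0001 -0.002"

```text
clock: 12.12
eef_pos: [0.2957, 0.1642, 0.1043]
tool_rot: [0.002, 1.0, 0.0, -0.001]
ft_force: [-0.0, -0.3, -7.8]
grip_width: 0.0194
grasp_force: 59.9
```

```bash
python3 b.py "-1 0 0.005 0 -0.0077 -0.0001 -0.003;-1 0 0.009 0 -0.0077 -0.0001 -0.003;-1 0 0.012 0 0 0 -0.002;-1 0 0.009 0 0.0077 0.0001 -0.002;-1 0 0.005 0 0.0077 0.0001 -0.002" "0 .005 0 0;0 .009 0 0;0 .012 0 0;0 .009 0 0;0 .005 0 0"
```

```text
t 12.12 th [0.0459 0.0347] pred 0.0445 | est 0.0253 rate -0.183 bias -0.0048 phi 0.0008 yaw -0.0031 n 1235 wd 0.076 d=-0.0111 piv [0.466 0.164 0.062] eef [0.2957 0.1642 0.1043] F [-0.  -0.3 -7.8] g 60
-1 0 0.005 0 -0.0111 0 0;-1 0 0.009 0 -0.0111 0 0;-1 0 0.012 0 0 -0 0;-1 0 0.009 0 0.0111 -0 0;-1 0 0.005 0 0.0111 -0 0
```

Request:
send_rows --steps "-1 0 0.005 0 -0.0111 0 0;-1 0 0.009 0 -0.0111 0 0;-1 0 0.012 0 0 0 0;-1 0 0.009 0 0.0111 0 0;-1 0 0.005 0 0.0111 0 0"

```text
clock: 12.63
eef_pos: [0.2956, 0.2044, 0.1043]
tool_rot: [0.001, 1.0, 0.001, -0.001]
ft_force: [-0.7, 0.0, -8.2]
grip_width: 0.0192
grasp_force: 59.9
```

```bash
python3 b.py "-1 0 0.005 0 -0.0111 0 0;-1 0 0.009 0 -0.0111 0 0;-1 0 0.012 0 0 0 0;-1 0 0.009 0 0.0111 0 0;-1 0 0.005 0 0.0111 0 0" "0 .005 0 0;0 .008 0 0;0 .009 0 0;0 .006 0 0;0 .003 0 0"
```

```text
t 12.63 th [0.0429 0.0305] pred 0.0467 | est 0.0198 rate -0.208 bias -0.0051 phi 0.0010 yaw -0.0028 n 1259 wd 0.076 d=-0.0029 piv [0.466 0.204 0.062] eef [0.2956 0.2044 0.1043] F [-0.7  0.  -8.2] g 60
-1 0 0.005 0 -0.0029 0 0;-1 0 0.008 0 -0.0029 0 0;-1 0 0.009 0 0 -0 0;-1 0 0.006 0 0.0029 -0 0;-1 0 0.003 0 0.0029 -0 0
```

Request:
send_rows --steps "-1 0 0.005 0 -0.0029 0 0;-1 0 0.008 0 -0.0029 0 0;-1 0 0.009 0 0 0 0;-1 0 0.006 0 0.0029 0 0;-1 0 0.003 0 0.0029 0 0"

```text
clock: 13.15
eef_pos: [0.2958, 0.2357, 0.1044]
tool_rot: [0.001, 1.0, 0.0, -0.001]
ft_force: [-0.2, -0.2, -7.9]
grip_width: 0.0196
grasp_force: 59.8
```

```bash
python3 b.py "-1 0 0.005 0 -0.0029 0 0;-1 0 0.008 0 -0.0029 0 0;-1 0 0.009 0 0 0 0;-1 0 0.006 0 0.0029 0 0;-1 0 0.003 0 0.0029 0 0" "0 .004 0 0;0 .004 0 0;0 .003 0 0;0 .001 0 0;0 0 0 0"
```

```text
t 13.15 th [0.0377 0.0282] pred 0.0350 | est 0.0213 rate -0.137 bias -0.0052 phi 0.0010 yaw -0.0027 n 1277 wd 0.076 d=-0.0021 piv [0.466 0.235 0.062] eef [0.2958 0.2357 0.1044] F [-0.2 -0.2 -7.9] g 60
-1 0 0.004 0 -0.0021 0 0;-1 0 0.004 0 -0.0021 0 0;-1 0 0.003 0 0 -0 0;-1 0 0.001 0 0.0021 -0 0;-1 0 0 0 0.0021 -0 0
```

Request:
send_rows --steps "-1 0 0.004 0 -0.002 0 0;-1 0 0.004 0 -0.002 0 0;-1 0 0.003 0 0 0 0;-1 0 0.001 0 0.002 0 0;-1 0 0 0 0.002 0 0"

```text
clock: 13.67
eef_pos: [0.2955, 0.2467, 0.1043]
tool_rot: [0.002, 1.0, 0.0, -0.001]
ft_force: [0.0, -0.3, -7.7]
grip_width: 0.019
grasp_force: 59.9
```

```bash
python3 b.py "-1 0 0.004 0 -0.002 0 0;-1 0 0.004 0 -0.002 0 0;-1 0 0.003 0 0 0 0;-1 0 0.001 0 0.002 0 0;-1 0 0 0 0.002 0 0" "0.004 0 0 0;0.006 0 0 0;0.006 0 0 0;0.006 0 0 0;0.003 0 0 0"
```

```text
t 13.67 th [0.0131 0.0094] pred 0.0134 | est 0.0068 rate -0.050 bias -0.0053 phi 0.0002 yaw -0.0033 n 1299 wd 0.077 d=0.0042 piv [0.465 0.246 0.062] eef [0.2955 0.2467 0.1043] F [ 0.  -0.3 -7.7] g 60
-1 0.004 0 0 0.0042 -0 0;-1 0.006 0 0 0.0042 -0 0;-1 0.006 0 0 0 -0 0;-1 0.006 0 0 -0.0042 0 0;-1 0.003 0 0 -0.0042 0 0
```

Request:
send_rows --steps "-1 0.01 0 0 0.0042 0 0;-1 0.02 0 0 0.0042 0 0;-1 0.025 0 0 0 0 0;-1 0.02 0 0 -0.0042 0 0;-1 0.01 0 0 -0.0042 0 0"

```text
clock: 14.18
eef_pos: [0.3841, 0.2465, 0.1047]
tool_rot: [0.003, 1.0, 0.0, 0.001]
ft_force: [-0.0, 0.3, -6.6]
grip_width: 0.0193
grasp_force: 59.8
```

```bash
python3 b.py "-1 0.01 0 0 0.0042 0 0;-1 0.02 0 0 0.0042 0 0;-1 0.025 0 0 0 0 0;-1 0.02 0 0 -0.0042 0 0;-1 0.01 0 0 -0.0042 0 0" "0.01 0 0 0;0.02 0 0 0;0.025 0 0 0;0.022 0 0 0;0.01 0 0 0"
```

```text
t 14.18 th [0.0152 0.0168] pred 0.0052 | est 0.0172 rate 0.018 bias -0.0049 phi 0.0009 yaw -0.0058 n 1271 wd 0.076 d=-0.0076 piv [0.554 0.246 0.063] eef [0.3841 0.2465 0.1047] F [-0.   0.3 -6.6] g 60
-1 0.01 0 0 -0.0076 0 0;-1 0.02 0 0 -0.0076 0 0;-1 0.025 0 0 0 -0 0;-1 0.022 0 0 0.0076 -0 0;-1 0.01 0 0 0.0076 -0 0
```

Request:
send_rows --steps "-1 0.01 0 0 -0.0076 0 0;-1 0.02 0 0 -0.0076 0 0;-1 0.025 0 0 0 0 0;-1 0.022 0 0 0.0076 0 0;-1 0.01 0 0 0.0076 0 0"

```text
clock: 14.7
eef_pos: [0.4695, 0.2466, 0.1042]
tool_rot: [0.002, 1.0, 0.0, -0.0]
ft_force: [0.3, 0.5, -7.7]
grip_width: 0.0193
grasp_force: 59.9
```

```bash
python3 b.py "-1 0.01 0 0 -0.0076 0 0;-1 0.02 0 0 -0.0076 0 0;-1 0.025 0 0 0 0 0;-1 0.022 0 0 0.0076 0 0;-1 0.01 0 0 0.0076 0 0" "0.004 0 -.005 0;0.005 0 -.006 0;0.004 0 -.006 0;0.001 0 -.004 0;0 0 -.002 0"
```

```text
t 14.70 th [-0.0015 -0.0032] pred 0.0039 | est -0.0048 rate -0.036 bias -0.0051 phi 0.0007 yaw -0.0042 n 1277 wd 0.077 d=0.0085 piv [0.64  0.246 0.062] eef [0.4695 0.2466 0.1042] F [ 0.3  0.5 -7.7] g 60
-1 0.004 0 -0.005 0.0085 -0 0;-1 0.005 0 -0.006 0.0085 -0 0;-1 0.004 0 -0.006 0 -0 0;-1 0.001 0 -0.004 -0.0085 0 0;-1 0 0 -0.002 -0.0085 0 0
```

Request:
send_rows --steps "-1 0.004 0.0005 -0.005 0.0085 0 0;-1 0.005 0.0005 -0.006 0.0085 0 0;-1 0.004 0 -0.006 0 0 0;-1 0.0015 0 -0.004 -0.0085 0 0;-1 0 0 -0.002 -0.0085 0 0"

```text
clock: 15.22
eef_pos: [0.4813, 0.2469, 0.0801]
tool_rot: [0.002, 1.0, -0.001, -0.002]
ft_force: [0.1, 0.6, -7.5]
grip_width: 0.0196
grasp_force: 59.8
```

Request:
send_rows --steps "-1 0 0 -0.001 0 0 0;-1 0 0 -0.0015 0 0 0;-1 0 0 -0.0015 0 0 0;-1 0 0 -0.001 0 0 0;-1 0 0 -0.001 0 0 0"

```text
clock: 15.63
eef_pos: [0.4819, 0.2474, 0.0754]
tool_rot: [0.002, 1.0, 0.0, -0.001]
ft_force: [0.5, -0.6, -6.7]
grip_width: 0.0193
grasp_force: 59.8
```

```bash
python3 b.py init
```

```text
th 0.0218 phi 0.0001 yaw -0.0036 piv [0.6519 0.2468 0.0334] 1189 0.076 eef [0.4819 0.2474 0.0754] F [ 0.5 -0.6 -6.7]
```

Request:
send_rows --steps "-1 0.001 0 -0.0005 0 0 0;-1 0.0005 0 -0.0005 0 0 0;-1 0 0 -0.0003 0 0 0;-1 0 0 0 0 0 0;-1 0 0 0 0 0 0"

```text
clock: 16.1
eef_pos: [0.4836, 0.2474, 0.0746]
tool_rot: [0.002, 1.0, 0.0, -0.001]
ft_force: [-1.8, 0.6, -1.3]
grip_width: 0.0193
grasp_force: 60.4
```

```bash
python3 b.py init
```

```text
th 0.0361 phi 0.0003 yaw -0.0038 piv [0.6536 0.2467 0.0326] 1180 0.076 eef [0.4836 0.2474 0.0746] F [-1.8  0.6 -1.3]
```

Request:
send_rows --steps "-1 0 0 -0.0002 0 0 0;-1 0 0 0 0 0 0;-0.4 0 0 0 0 0 0;0 0 0 0 0 0 0;0.5 0 0 0 0 0 0"

```text
clock: 16.57
eef_pos: [0.4844, 0.2479, 0.0744]
tool_rot: [0.002, 1.0, 0.001, 0.0]
ft_force: [0.5, -0.3, -1.1]
grip_width: 0.0494
grasp_force: 0.0
```

Request:
send_rows --steps "1 0 0 0 0 0 0;1 0 0 0 0 0 0;1 0 0 0 0 0 0;1 0 0 0.005 0 0 0;1 0 0 0.01 0 0 0"

```text
clock: 16.98
eef_pos: [0.4825, 0.2468, 0.0881]
tool_rot: [0.002, 1.0, -0.001, -0.002]
ft_force: [0.3, 0.6, -0.0]
grip_width: 0.0854
grasp_force: 0.0
```

Request:
send_rows --steps "1 0 0 0.02 0 0 0;1 0 0 0.02 0 0 0;1 0 0 0.02 0 0 0;1 -0.01 0 0.02 0 0 0;1 -0.02 0 0.01 0 0 0"

```text
clock: 17.4
eef_pos: [0.4562, 0.2482, 0.1825]
tool_rot: [0.003, 1.0, 0.001, 0.002]
ft_force: [0.2, -0.4, -0.1]
grip_width: 0.0855
grasp_force: 0.0
```

Request:
send_rows --steps "1 -0.03 0 0 0 0 0;1 -0.03 0 0 0 0 0;1 -0.03 0 0 0 0 0;1 -0.03 0 0 0 0 0;1 -0.01 0 0 0 0 0"

```text
clock: 17.82
eef_pos: [0.3199, 0.2466, 0.1796]
tool_rot: [0.001, 1.0, -0.0, -0.002]
ft_force: [-0.0, -1.1, -0.5]
grip_width: 0.0853
grasp_force: 0.0
```

```bash
sed 's/top0.npz/top1.npz/; /charge plate/,$d' m1.py > m2.py
cat >> m2.py <<'E'
rect((S<30)&(V>90)&(z>0.008)&(z<0.03)&box(.2,.8,.05,.4),'skid')
rect((z>0.05)&(z<0.075)&box(.2,.5,.05,.4),'battery')
rect((z>0.095)&(z<0.125)&box(.4,.6,.05,.4)&(V<95),'grip')
rect((z>0.27)&(z<.35)&box(.58,.75,.05,.4),'head')
E
python3 - <<'E'
from h import *
c=camera("top"); np.savez("top1.npz",**c); cv2.imwrite("pics/end.png",c["frame"][:,:,::-1])
o=get_obs(); print(o['clock'],o['eef_pos'],o['ft_force'])
E
python3 m2.py
```

```text
17.8667 [0.31998741 0.24678157 0.17970486] [-1.3435343  -1.42130084 -0.31431099]
table z 0.001202162271410724
skid 3342 [510.5 248.5] [349.5 113.1] 0.07 z 0.0188 px [ 203  230   42  124 3342]
battery 685 [374.5 248. ] [58.5 80.6] 0.02 z 0.0682 px [204 330  31  23 685]
grip 173 [481.1 246.6] [54.6 18.5] 0.46 z 0.116 px [213 291   9  22 173]
head 1199 [652.8 222.3] [80.2 66.8] 89.28 z 0.3252 px [ 191  209   40   33 1199]
```

View pics/end.png

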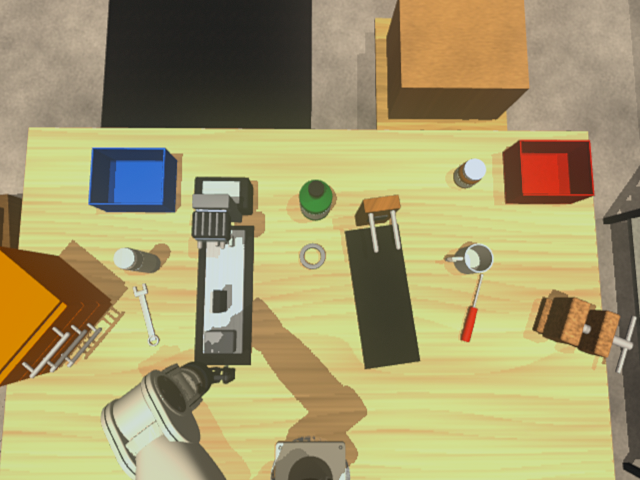

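The picture shows the light parked in the charging dock: the skid is on its plate around (225,292) and the head over the fork around (211,225). The gripper is clear, and the bystanders are where they were.

Request:
send_rows --steps "1 0 0 0 0 0 0;1 0 0 0 0 0 0;1 0 0 0 0 0 0;1 0 0 0 0 0 0;1 0 0 0 0 0 0"

```text
clock: 18.28
eef_pos: [0.3243, 0.2474, 0.1786]
tool_rot: [0.002, 1.0, -0.0, -0.001]
ft_force: [-0.0, 0.0, -0.2]
grip_width: 0.0856
grasp_force: 0.0
```

```bash
python3 -c "
from h import *
print(job_done())"
```

```text
the job is handed in; nothing more can be done
None
```

I handed the job in at about 18 s: the light is parked and released in the charging dock, its stem leaning about 0.09 rad on a prong. It was carried balanced in the open for about 7 s. The hand-in returned no verdict, so the result itself is unconfirmed.

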